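# Click the bench test box to its fifth range and start the reading

## Task

On the bench test box, push the pointer of the large selector clockwise with a fingertip, click by click, until it rests in its fifth position (its left-hand end stop is the first) and no further; then press the push button fully down, let it come up again and finish clear. Only push and press, never pinch or grip the selector, and leave the small knob, the box itself and everything else on the bench where they are.

Things in the scene. Friction and masses are not known exactly. Their poses are not given: they have to be found in the camera images.
- testbox: Grey bench test box, 180 (x) by 300 (y) mm, about 2.5 kg, loose on rubber feet; its level panel is 91 mm above the bench. Origin: centre of its underside; its front is its -x side, its +y is the left seen from the front. On the panel: large selector at (0, 70) mm, button (-50, -112), small knob (35, -112), two brass posts 14 mm high at (75, -95) and (75, -125), a flat meter window.
- selector (a joint): Large selector: rad, 0 at the left-hand end stop, growing clockwise from above. Seven positions 30 deg apart (0, 0.524, ... the fifth is 2.094), marked by black ticks, with sprung clicks: resists up to about 0.15 N m; past halfway it snaps on to the next and stays. Starts in one of the first four. At 0 the pointer lies along the box's +y, at 1.571 along its +x.
- selector_axis (a point): Point on the large selector's axis at the top of its pointer bar, 34 mm above the panel (125 mm above the bench). Under the bar a round skirt of 60 mm diameter rises 6 mm above the panel.
- pointer_tip (a point): Outer end of the large selector's pointer bar: 50 mm out from the axis, 21 mm above the panel. The bar is 18 mm wide with upright sides, from 47 mm out on the pointing side to 13 mm on the other, 6 to 30 mm above the panel; its 6 mm wide middle rib is 3 mm longer, 34 mm high, with a white line at the pointing end.
- flank_left: Left side of the pointer bar, on the anticlockwise side (the side to push for turning clockwise), 6 mm thick. Origin on the selector's axis, 1 mm above the panel; its y is the pointing direction.
- flank_right: Right side of the pointer bar, on the clockwise side, otherwise like the left. Touching both sides at once counts as pinching.
- start (a joint): Push button: travel in m, 0 up, 0.006 fully down; sprung, fully down takes about 4 N, comes up by itself.
- start_top (a point): Centre of the top of the push button, a round black cap of 26 mm diameter in a steel collar, on the front right of the panel.
- trimmer_edge (a point): Mark near one end of the small knob's grip bar, 14 mm from its axis. The small knob, 30 mm in diameter and about 45 mm high over the panel, stands behind the push button and must not be turned.
- flux: Small jar, 30 mm diameter, 42 mm high, standing loose on the test box's panel near its back edge, about (60, -45) mm in the box's frame. Origin: centre of its underside. Leave alone.
- mug: White mug, 80 mm diameter, 92 mm high, origin under its centre. Leave alone.
- driver: Screwdriver lying on the bench, origin under its middle. Leave alone.
- tray: Grey parts tray, 130 by 170 by 45 mm, origin under its centre. Leave alone.
- spool: Metal wire spool, 56 mm diameter, 40 mm high, origin under its centre. Leave alone.
- jar: Glass jar with steel cap, 68 mm diameter, 85 mm high, origin under its centre. Leave alone.
- panelmeter: Black panel meter, 50 by 75 by 75 mm, origin under its centre. Leave alone.

How it is judged:
By the outcome, as a careful person would: the job done as asked, in the order asked, and still so for the second after the job is handed in, with the robot touching nothing.
It also fails if it takes over 64 s, if anything falls off the work surface, if the arm or the gripper's body presses on something with over 40 N, if the wrist force passes 120 N, or if a joint passes its speed limit or range.

## Robot

A 6-joint arm with a two-finger parallel gripper is mounted at the origin on the work surface. World frame = base frame: x ahead of the robot, y to its left, z up, the work surface at z = 0. Lengths are in m, angles in degrees, forces in N, time in s.
With the tool pointing down it reaches from about 0.325 to 0.775 m from the base axis. Payload 5.5 kg.
Tool frame: the origin (TCP) lies on the centre line of the jaws, within the pads' length; the fingertips stand 11 mm ahead of it and the grasp point (between the pads) lies 8 mm behind it; z points along the fingers, y is the line along which they close (so a half turn about z gives the same grasp; the last joint's range is limited). The gripper opens to 88 mm and grips with 3 to 60 N. Pads are 20 mm wide; open, the fingers measure 115 mm over their backs; the gripper's body (75 mm by 178 mm) begins 61 mm behind the grasp point.
Start: joints at [-72.061, 5.22, 70.514, -0, 104.267, -3.249], TCP at [0.217, -0.559, 0.234] pointing down, gripper open.
Joint ranges: [-164.24, 164.24], [-49.07, 125.15], [9.68, 141.18], [-86.29, 266.29], [3.28, 154.24], [-151.56, 151.56]. Speed limits (degrees/s): [147.25, 147.25, 172.46, 180, 180, 180].

## Interface

Orientations are given as [roll, pitch, yaw] about the fixed x, y, z axes, in that order (R = Rz(yaw) Ry(pitch) Rx(roll)).
In Python, from cell import manip gives the robot as it stands.
- The arm moves only by the tool arm_command, never from a script. Its argument "rows" is a list of rows, each a list of 7 numbers: the turn, a rotation vector about the tool's x, y, z in rad, then the shift along the tool's x, y, z in m, then the closure, from 0 (fully open) to 1 (shut). A call has exactly 8 rows; each row shifts and turns the commanded pose from where the row before left it, along the tool's axes as they then stand; what a row does not reach is not made up. A row lasts 1/8 s, in which the tool goes at most 62.5 mm and 10.7 degrees, less where a joint would pass 70% of its speed; a pose out of reach is approached as far as the arm can. A call is refused whole if a number of a shift passes 0.0625 or a number of a turn 0.188, either way. A call with a gripper value outside its range is refused whole. The fingers move at their own pace and stop on an object; the grip force is fixed at half the most. Time passes only in rows, so rows that do not move let the fingers close, or fill a call up. It gives the time, the measured TCP pose, the force, the opening and the grip force at its end, in the units of the state.
- manip.sense(): the state, without advancing time (a new reading comes with each control period).
- manip.capture(name): name is "scene" or "top" or "wrist"; returns a dict with "image" (384x512x3 uint8, red, green, blue), "fov_y" (degrees; the focal length in pixels is half the picture's height over the tangent of half this angle, whatever the lens; pixels are square), "cx", "cy" (the principal point, pixels), "distortion" ([k1, k2, p1, p2, k3] as OpenCV has them; the pictures are not rectified), "R" (3x3) and "t" (3): a world point X has camera coordinates R X + t; the wrist camera has in their place "T_tool_cam" (4x4, takes a point from camera to tool coordinates, whose origin is the TCP and whose axes are the flange's). Camera axes: x right, y down, z forward; pixel columns grow to the right and rows downward; lengths in m; the calibration is good to about 2 mm. A picture is of the moment at which its call begins: read the wrist's pose just before it. There is no depth.
- manip.close_job(): hands the job in; it is judged then, once.
The state is a dict: "t": time; "q": joint angles; "qvel": joint speeds; "effort": joint torques, N m; "tool_pos": TCP position; "eef_rot": TCP orientation; "ft_force": force on the tool from outside, world axes, zero at the start; "moment": the same for the moment, N m; "grip_width": finger opening in m; "grasp_force": force on a finger pad.
Only numpy, scipy, OpenCV 4.12 (cv2) and the standard library are available. Lean on these libraries where they do the work, as an engineer would, in place of code of your own. Each camera call takes 0.05 s, during which the arm holds its last target. There are 200 camera calls.

## Working session

There is one attempt and no reset: what is moved stays moved. The work goes in short steps, Python scripts to look and compute and a tool call to move; the robot and the scene stay as the last step left them, time stands still between calls to the robot, and variables do not carry over. Pictures are saved under pics/ and viewed, at most 10 in all, crops included, and the job is handed in when it is done.

Besides the shell and the picture viewer there is one more tool, called after "Emit:" as name(argument=value, ...), one argument or row to a line, values as JSON. arm_command: Moves the arm, as the interface text tells. Its arguments: {"type":"object","properties":{"rows":{"type":"array"}},"required":["rows"]}

```bash
mkdir -p pics; cat > h.py <<'E'
import numpy as np, cv2
from cell import manip
from scipy.spatial.transform import Rotation as Ro
def K(c):
    f=192/np.tan(np.radians(c["fov_y"])/2); return np.array([[f,0,c["cx"]],[0,f,c["cy"]],[0,0,1.]])
def cam(c,s=None):
    if "R" in c: return np.array(c["R"]),np.array(c["t"])
    T=np.eye(4);T[:3,:3]=Ro.from_euler('xyz',s["eef_rot"],degrees=True).as_matrix();T[:3,3]=s["tool_pos"]
    M=np.linalg.inv(T@np.array(c["T_tool_cam"]));return M[:3,:3],M[:3,3]
def cast(c,uv,z,s=None):
    R,t=cam(c,s);p=cv2.undistortPoints(np.array(uv,float).reshape(-1,1,2),K(c),np.array(c["distortion"],float))[:,0]
    d=np.c_[p,np.ones(len(p))]@R;o=-R.T@t
    return o+d*((z-o[2])/d[:,2])[:,None]
def proj(c,X,s=None):
    R,t=cam(c,s);return cv2.projectPoints(np.array(X,float).reshape(-1,3),cv2.Rodrigues(R)[0],t,K(c),np.array(c["distortion"],float))[0][:,0]
def save(c,n): cv2.imwrite('pics/'+n+'.png',c["image"][:,:,::-1])
E
python3 - <<'E'
from h import *
import pickle
print(manip.sense())
cs={n:manip.capture(n) for n in("scene","top")}
pickle.dump(cs,open('c0.pkl','wb'))
for n in cs: save(cs[n],n+'0'); print(n,cs[n]["fov_y"],cs[n]["t"],cs[n]["R"])
E
```

```text
{'t': 0.0, 'q': array([-7.20609725e+01,  5.26124807e+00,  7.05810454e+01, -6.45468777e-05,
        1.04266937e+02, -3.24771028e+00]), 'qvel': array([0.02184362, 0.04995553, 0.08069968, 0.04506573, 0.00474774,
       0.04797273]), 'effort': array([-7.48888397e-05, -4.46453762e+01, -4.06446004e+01,  6.96601253e-02,
        2.91934353e-02, -1.11602340e-04]), 'tool_pos': array([ 0.21676717, -0.55917767,  0.23253453]), 'eef_rot': array([-1.79890942e+02, -6.12570656e-03,  2.11867161e+01]), 'ft_force': array([-0.10062107, -0.00249079,  1.04547789]), 'moment': array([-0.04213295, -0.02810597,  0.0407364 ]), 'grasp_force': 0.0, 'grip_width': 0.08784295341477161}
scene 50.64421623495339 [-0.46323421 -0.135337    1.46511518] [[ 0.83525327  0.54972793 -0.0122957 ]
 [ 0.34469365 -0.54088579 -0.76722151]
 [-0.42841366  0.63658602 -0.64126435]]
top 52.62236318255877 [-0.02428188  0.54734777  1.19268033] [[-1.58359985e-03 -9.99887878e-01  1.48903732e-02]
 [-9.91128770e-01 -4.09491440e-04 -1.32904452e-01]
 [ 1.32895648e-01 -1.49687448e-02 -9.91016994e-01]]
```

View pics/top0.png

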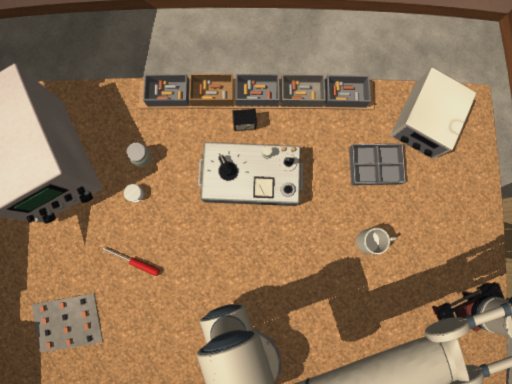

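View pics/scene0.png

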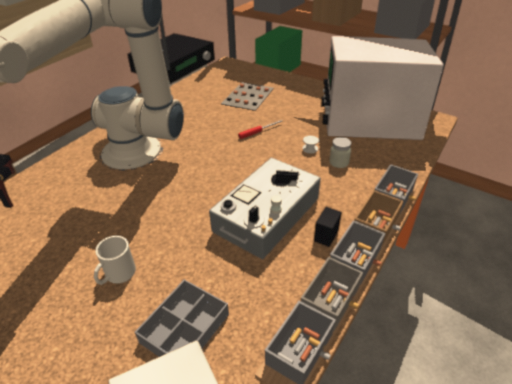

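Top view: the box covers about cols 202–300, rows 143–205, with the selector at (228,171) pointing up-left and the button at (288,189). Next I'll measure the panel and zoom in.

```bash
python3 - <<'E'
from h import *
import pickle
c=pickle.load(open('c0.pkl','rb'))['top'];im=c["image"]
hsv=cv2.cvtColor(im,cv2.COLOR_RGB2HSV)
m=((hsv[...,1]<50)&(hsv[...,2]>130)).astype(np.uint8)
m[:135]=0;m[215:]=0;m[:,:190]=0;m[:,310:]=0
cs,_=cv2.findContours(m,0,2);k=max(cs,key=cv2.contourArea)
r=cv2.minAreaRect(k);b=cv2.boxPoints(r);print(b)
P=cast(c,b,.091);print(P)
for i in range(4):print(np.linalg.norm(P[i]-P[i-1]))
print('centre',P.mean(0))
print('sel',cast(c,[[228,171]],.115),'btn',cast(c,[[288,189]],.1))
cv2.imwrite('pics/tz.png',cv2.resize(im[132:215,192:310,::-1],None,fx=6,fy=6,interpolation=cv2.INTER_CUBIC))
E
```

```text
[[198.00227 198.4469 ]
 [200.39812 142.14459]
 [300.32355 146.39673]
 [297.92773 202.69904]]
[[ 0.51653257  0.13835522  0.091     ]
 [ 0.69122306  0.1342139   0.091     ]
 [ 0.6783751  -0.17426352  0.091     ]
 [ 0.50364104 -0.16353763  0.091     ]]
0.30216797048945765
0.17473957209485044
0.3087448584729036
0.17506295911218106
centre [ 0.59744294 -0.01630801  0.091     ]
sel [[0.59623072 0.0471817  0.115     ]] btn [[ 0.54419569 -0.13297835  0.1       ]]
```

View pics/tz.png

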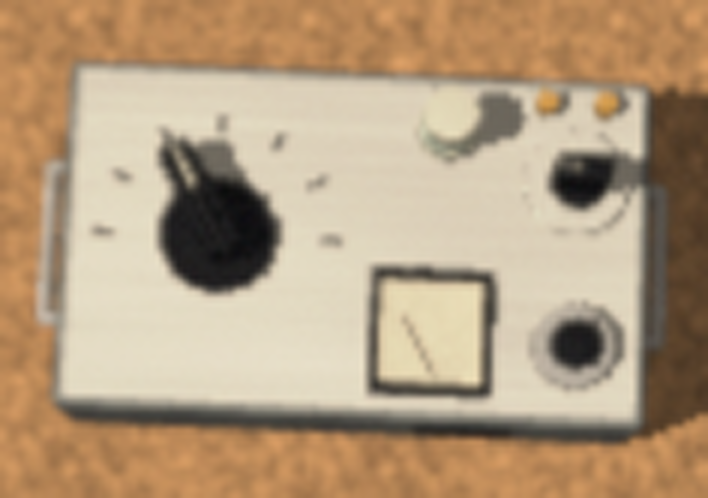

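Emit:
arm_command(
  rows=[
    [0,0,0,0.034,-0.027,0,1],
    [0,0,0,0.034,-0.027,0,1],
    [0,0,0,0.034,-0.027,0,1],
    [0,0,0,0.034,-0.027,0,1],
    [0,0,0,0.034,-0.027,0,1],
    [0,0,0,0.034,-0.027,0,1],
    [0,0,0,0.034,-0.027,0,1],
    [0,0,0,0.034,-0.027,0,1],
  ],
)

```text
t: 1.1
tool_pos: [0.3928, -0.2583, 0.2332]
eef_rot: [-180.0, 0.0, 21.2]
ft_force: [-0.2, -1.2, -0.3]
grip_width: 0.0116
grasp_force: 0.0
```

Emit:
arm_command(
  rows=[
    [0,0,0,0.034,-0.027,0,1],
    [0,0,0,0.034,-0.027,0,1],
    [0,0,0,0.034,-0.027,0,1],
    [0,0,0,0.034,-0.027,0,1],
    [0,0,0,0.034,-0.027,0,1],
    [0,0,0,0.034,-0.027,0,1],
    [0,0,0,0.02,-0.016,0,1],
    [0,0,0,0,0,0,1],
  ],
)

```text
t: 2.1
tool_pos: [0.5371, -0.0114, 0.2327]
eef_rot: [-179.9, 0.1, 21.3]
ft_force: [-0.0, -0.7, -0.1]
grip_width: 0.0006
grasp_force: 0.0
```

```bash
python3 - <<'E'
from h import *
import pickle
s=manip.sense();c=manip.capture("wrist")
print(s["tool_pos"],s["eef_rot"],s["grip_width"],s["ft_force"],s["t"]);print(np.round(c["T_tool_cam"],3),c["fov_y"])
pickle.dump((s,c),open('w1.pkl','wb'));save(c,'w1')
E
```

```text
[ 0.53712575 -0.01144472  0.2327027 ] [-1.79949908e+02  8.39978616e-02  2.13446822e+01] 0.0005577998351904248 [-0.03411908 -0.72821229 -0.13225925] 2.1
[[-0.    -0.968 -0.25   0.068]
 [ 1.    -0.    -0.    -0.001]
 [ 0.    -0.25   0.968 -0.151]
 [ 0.     0.     0.     1.   ]] 64.0768578179029
```

View pics/w1.png

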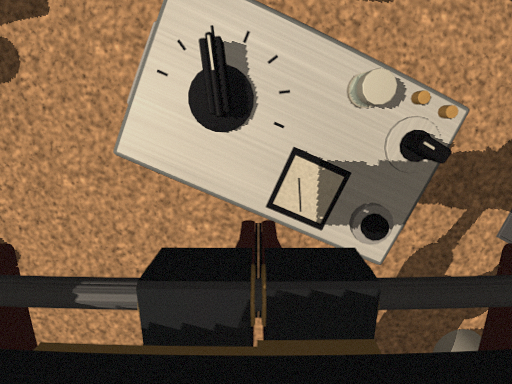

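Wrist view: the ticks run from (162,73) to (279,125). The pointer is on the third tick at (212,30). The skirt is at (221,98), the button at (375,227), and the front corners at (117,152) and (383,263).

```bash
python3 - <<'E'
from h import *
import pickle
s,c=pickle.load(open('w1.pkl','rb'))
t=cast(c,[[162,73],[181,45],[247,37],[272,59],[284,92],[279,125]],.091,s)[:,:2]
A=np.c_[2*t,np.ones(6)];x=np.linalg.lstsq(A,(t**2).sum(1),rcond=None)[0];a=x[:2]
print('axis by ticks',a,np.sqrt(x[2]+a@a)); d=t-a
hd=np.degrees(np.arctan2(d[:,1],d[:,0]));print('yaw',hd-90+np.array([0,30,90,120,150,180]))
print('skirt',cast(c,[[221,98]],.097,s))
cr=cast(c,[[117,152],[383,263],[467,108]],.091,s);print(cr)
d=cr[0]-cr[1];yb=np.degrees(np.arctan2(d[1],d[0]))-90;print('yaw edges',yb,np.linalg.norm(d))
g=np.radians(yb);R=np.array([[np.cos(g),-np.sin(g)],[np.sin(g),np.cos(g)]])
ctr=(cr[0]+cr[2])[:2]/2
print('from corners: axis',ctr+R@[0,.07],'btn',ctr+R@[-.05,-.112])
print('from ticks btn',a+R@[-.05,-.182])
for z in(.1,.105,.11):print('btn seen',z,cast(c,[[375,227]],z,s))
print('rib tip', cast(c,[[209,34]],.125,s))
cv2.imwrite('pics/bz.png',cv2.resize(c["image"][180:270,320:440,::-1],None,fx=5,fy=5,interpolation=cv2.INTER_CUBIC))
E
```

```text
axis by ticks [0.60158028 0.0509033 ] 0.058011806322863284
yaw [-2.4174491  -2.29566257 -3.15620176 -1.85643241 -2.40073856 -2.17895526]
skirt [[0.60252931 0.05057531 0.097     ]]
[[ 0.51987404  0.12831671  0.091     ]
 [ 0.50828442 -0.1637337   0.091     ]
 [ 0.68017792 -0.16633257  0.091     ]]
yaw edges -2.272512846952793 0.29228027631001036
from corners: axis [0.60280165 0.05093702] btn [ 0.54562423 -0.12893723]
from ticks btn [ 0.54440286 -0.12897095]
btn seen 0.1 [[ 0.54325935 -0.1324062   0.1       ]]
btn seen 0.105 [[ 0.54427617 -0.12981974  0.105     ]]
btn seen 0.11 [[ 0.54529299 -0.12723328  0.11      ]]
rib tip [[0.64430921 0.07213626 0.125     ]]
```

View pics/bz.png

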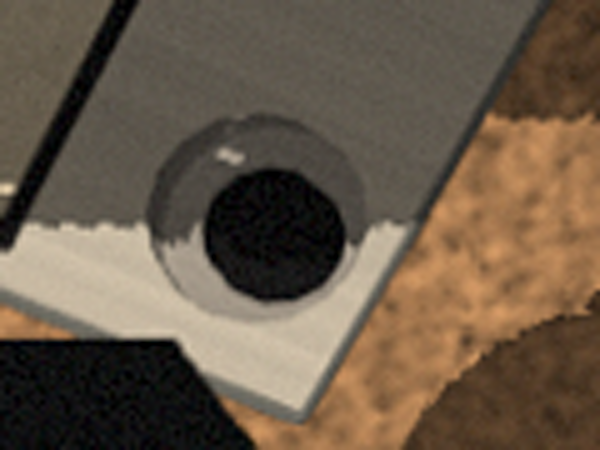

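Emit:
arm_command(
  rows=[
    [0,0,0,0.029,-0.0175,0,1],
    [0,0,0,0.029,-0.0175,0,1],
    [0,0,0,0.029,-0.0175,0,1],
    [0,0,0,0.029,-0.0175,0,1],
    [0,0,-0.112,0,0,0,1],
    [0,0,0,0,0,0.03,1],
    [0,0,0,0,0,0.03,1],
    [0,0,0,0,0,0.01,1],
  ],
)

```text
t: 3.15
tool_pos: [0.6187, 0.0929, 0.1612]
eef_rot: [-179.9, 0.2, 27.5]
ft_force: [-1.2, -0.7, 0.0]
grip_width: 0.0003
grasp_force: 0.0
```

```bash
python3 - <<'E'
from h import *
s=manip.sense();c=manip.capture("wrist")
print(s["tool_pos"],s["eef_rot"],s["ft_force"],s["t"]);save(c,'w2')
a=np.radians(s["eef_rot"][2]);A=np.array([.602,.0508])
d=s["tool_pos"][:2]-A;x=[np.cos(a),np.sin(a)];y=[np.sin(a),-np.cos(a)];print('rel axis in tool',d@x,d@y)
E
```

```text
[0.61865148 0.09292231 0.16116812] [-179.9328096     0.22050356   27.52378446] [-1.22079104 -0.67284631  0.00857438] 3.15
rel axis in tool 0.034232274403069536 -0.02965994182671108
```

View pics/w2.png

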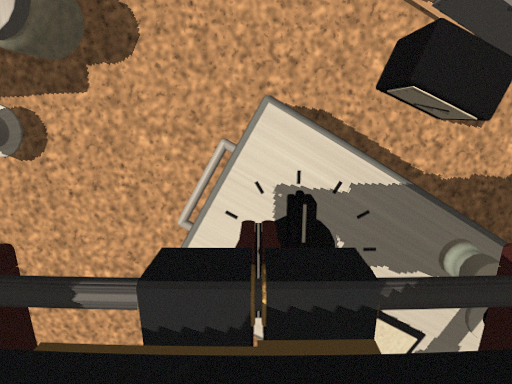

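Wrist view: the pointer is upright at (299,200) on its tick. The closed fingertips are just left of it at (258,235), on the anticlockwise side. Next I go down, then approach.

Emit:
arm_command(
  rows=[
    [0,0,0,0.003,0,0.015,1],
    [0,0,0,0,0,0.015,1],
    [0,0,0,0,0,0.014,1],
    [0,0,0,0,0,0,1],
    [0,0,0,0,0.002,0,1],
    [0,0,0,0,0.002,0,1],
    [0,0,0,0,0.001,0,1],
    [0,0,0,0,0,0,1],
  ],
)

```text
t: 4.2
tool_pos: [0.6249, 0.0912, 0.12]
eef_rot: [180.0, -0.0, 27.6]
ft_force: [0.6, -0.4, -0.1]
grip_width: 0.0006
grasp_force: 0.0
```

```bash
cat >> h.py <<'E'
def rel():
    s=manip.sense();a=np.radians(s["eef_rot"][2]);A=np.array([.602,.0508])
    d=s["tool_pos"][:2]-A;x=[np.cos(a),np.sin(a)];y=[np.sin(a),-np.cos(a)]
    print(s["t"],s["tool_pos"],'yaw',s["eef_rot"][2],'theta',90-s["eef_rot"][2]-2.3,'rel',d@x,d@y,'F tool xy',s["ft_force"][:2]@x,s["ft_force"][:2]@y,'Fz',s["ft_force"][2])
E
python3 -c "
from h import *
rel()"
```

```text
4.2 [0.62492875 0.09122791 0.11997507] yaw 27.59503602377255 theta 60.10496397622745 rel 0.03904744732835422 -0.025207945008317276 F tool xy 0.32260024976551066 0.661175111446668 Fz -0.12730860659356735
```

Emit:
arm_command(
  rows=[
    [0,0,0,0,0.0027,0,1],
    [0,0,0.0524,0.0012,0.002,0,1],
    [0,0,0.0524,0.0012,0.002,0,1],
    [0,0,0.0524,0.0012,0.002,0,1],
    [0,0,0.0524,0.0012,0.002,0,1],
    [0,0,0.0524,0.0012,0.002,0,1],
    [0,0,0.0524,0.0012,0.002,0,1],
    [0,0,0,0,0,0,1],
  ],
)

```text
t: 5.2
tool_pos: [0.6368, 0.0801, 0.1195]
eef_rot: [-180.0, 0.0, 9.6]
ft_force: [-0.4, 0.7, -0.3]
grip_width: 0.0003
grasp_force: 0.2
```

```bash
python3 - <<'E'
from h import *
rel();c=manip.capture("wrist");save(c,'w3')
E
```

```text
5.2 [0.63681388 0.08014207 0.11952888] yaw 9.616677631069123 theta 78.08332236893088 rel 0.03922641651162883 -0.023113880651624896 F tool xy -0.3257253423538632 -0.7553295093740224 Fz -0.2594985831332526
```

View pics/w3.png

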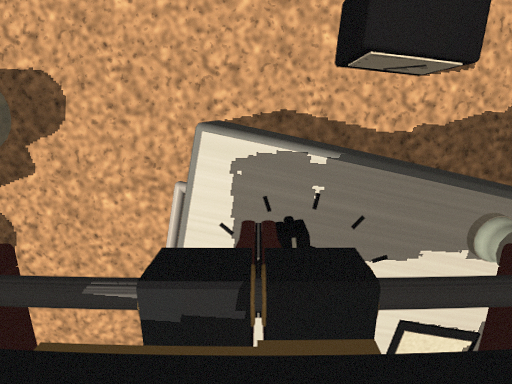

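Wrist view: the pointer at (290,230) is against the finger, between ticks (268,203) and (317,200), so it's about halfway. I'll push a little further.

Emit:
arm_command(
  rows=[
    [0,0,0.035,0.0008,0.0015,0,1],
    [0,0,0.035,0.0008,0.0015,0,1],
    [0,0,0,0,0,0,1],
    [0,0,0,0,0,0,1],
    [0,0,0,0,0,0,1],
    [0,0,0,0,0,0,1],
    [0,0,0,0,0,0,1],
    [0,0,0,0,0,0,1],
  ],
)

```text
t: 6.25
tool_pos: [0.6389, 0.0774, 0.1196]
eef_rot: [180.0, 0.0, 5.6]
ft_force: [-1.0, -0.0, -0.7]
grip_width: 0.0003
grasp_force: 0.0
```

```bash
python3 - <<'E'
from h import *
rel();c=manip.capture("wrist");save(c,'w4')
E
```

```text
6.25 [0.63888232 0.07744862 0.11963407] yaw 5.582615982039124 theta 82.11738401796087 rel 0.039299791228023025 -0.022934280408225358 F tool xy -0.9752749486176884 -0.07738974017040623 Fz -0.6881740105957893
```

View pics/w4.png

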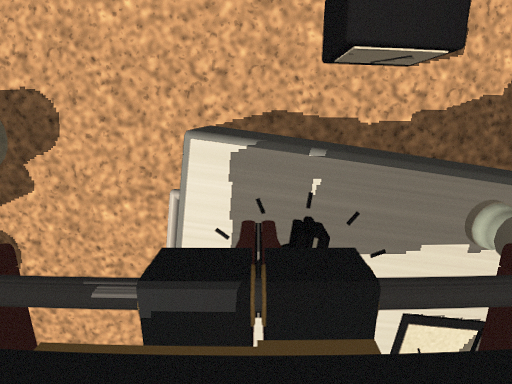

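Wrist view: the pointer has snapped to the fourth tick (310,200) and stands clear of the finger. Now the next click.

Emit:
arm_command(
  rows=[
    [0,0,0.0524,0.0012,0.002,0,1],
    [0,0,0.0524,0.0012,0.002,0,1],
    [0,0,0.0524,0.0012,0.002,0,1],
    [0,0,0.0524,0.0012,0.002,0,1],
    [0,0,0.0524,0.0012,0.002,0,1],
    [0,0,0.0524,0.0012,0.002,0,1],
    [0,0,0.0524,0.0012,0.002,0,1],
    [0,0,0.0524,0.0012,0.002,0,1],
  ],
)

```text
t: 7.3
tool_pos: [0.6469, 0.0615, 0.1196]
eef_rot: [-179.9, 0.0, -18.5]
ft_force: [-0.1, 1.8, 0.4]
grip_width: 0.0005
grasp_force: 0.8
```

Emit:
arm_command(
  rows=[
    [0,0,0.035,0.0008,0.0014,0,1],
    [0,0,0.035,0.0008,0.0014,0,1],
    [0,0,0.026,0.0006,0.001,0,1],
    [0,0,0,0,0,0,1],
    [0,0,0,0,0,0,1],
    [0,0,0,0,0,0,1],
    [0,0,0,0,0,0,1],
    [0,0,0,0,0,0,1],
  ],
)

```text
t: 8.3
tool_pos: [0.6478, 0.0565, 0.1197]
eef_rot: [-180.0, -0.0, -23.9]
ft_force: [0.4, -0.9, 0.4]
grip_width: 0.0004
grasp_force: 0.0
```

```bash
python3 - <<'E'
from h import *
rel();c=manip.capture("wrist");save(c,'w5')
E
```

```text
8.3 [0.6477792  0.05649941 0.11966875] yaw -23.93329912275229 theta 111.63329912275229 rel 0.039530931421992724 -0.02378074772962166 F tool xy 0.7279879023886574 0.652146786531322 Fz 0.3677037478095377
```

View pics/w5.png

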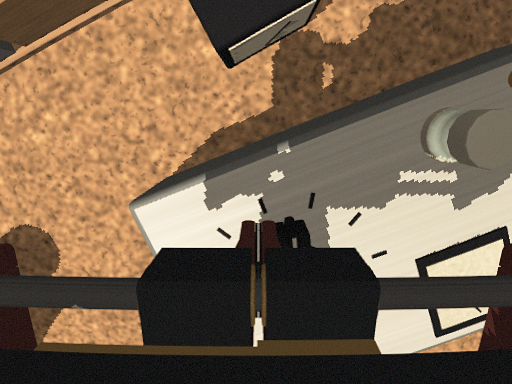

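Wrist view: the pointer (290,230) is still against the finger, between ticks (263,206) and (312,200). It hasn't snapped yet, so a bit more.

Emit:
arm_command(
  rows=[
    [0,0,0.026,0.0006,0.0013,0,1],
    [0,0,0.026,0.0006,0.0013,0,1],
    [0,0,0,0,0,0,1],
    [0,0,0,0,0,0,1],
    [0,0,0,0,0,0,1],
    [0,0,0,0,0,0,1],
    [0,0,0,0,0,0,1],
    [0,0,0,0,0,0,1],
  ],
)

```text
t: 9.35
tool_pos: [0.6478, 0.0537, 0.1196]
eef_rot: [180.0, 0.0, -26.9]
ft_force: [-0.1, -0.4, 0.4]
grip_width: 0.0004
grasp_force: 0.0
```

```bash
python3 - <<'E'
from h import *
rel();c=manip.capture("wrist");save(c,'w6')
E
```

```text
9.35 [0.64775567 0.05365161 0.11962266] yaw -26.91528156287941 theta 114.61528156287942 rel 0.03950842970746623 -0.02325504786817531 F tool xy 0.11270632855921298 0.40087868720690645 Fz 0.387484806707079
```

View pics/w6.png

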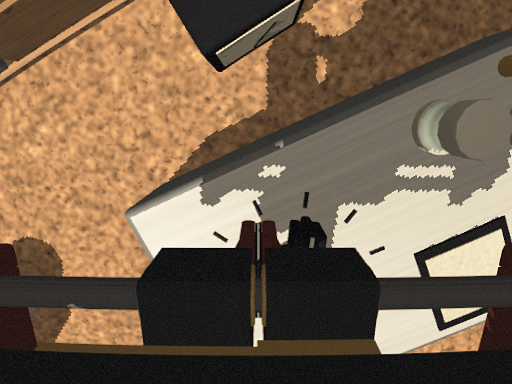

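Wrist view: the pointer has snapped to the fifth tick (306,198), clear of the finger. I'll back off, rise and travel to above the button.

Emit:
arm_command(
  rows=[
    [0,0,0,0,-0.008,0,1],
    [0,0,0,0,-0.007,0,1],
    [0,0,0,0,0,-0.04,1],
    [0,0,0,0,0,-0.04,1],
    [0,0,0,0,0,0,1],
    [0,0,0,-0.001,0.025,0,1],
    [0,0,0,-0.002,0.045,0,1],
    [0,0,0,-0.002,0.045,0,1],
  ],
)

```text
t: 10.4
tool_pos: [0.5971, -0.0337, 0.1977]
eef_rot: [180.0, 0.1, -26.9]
ft_force: [1.4, -0.1, 0.0]
grip_width: 0.0004
grasp_force: 0.0
```

Emit:
arm_command(
  rows=[
    [0,0,0,-0.002,0.045,0,1],
    [0,0,0,-0.002,0.045,0,1],
    [0,0,0,0,0.02,0,1],
    [0,0,0,0,0,0,1],
    [0,0,0,0,0,0.025,1],
    [0,0,0,0,0,0.025,1],
    [0,0,0,0,0,0.01,1],
    [0,0,0,0,0,0,1],
  ],
)

```text
t: 11.4
tool_pos: [0.5448, -0.1285, 0.1388]
eef_rot: [-180.0, 0.1, -26.9]
ft_force: [-0.1, 0.2, 0.4]
grip_width: 0.0004
grasp_force: 0.0
```

```bash
python3 - <<'E'
from h import *
rel();s=manip.sense();c=manip.capture("wrist")
a=np.radians(s["eef_rot"][2]);d=np.array([.545,-.129])-s["tool_pos"][:2]
print('to button tool x,y',d@[np.cos(a),np.sin(a)],d@[np.sin(a),-np.cos(a)])
c=manip.capture("top");im=c["image"];save(c,'top1')
g=np.radians(-2.3);R=np.array([[np.cos(g),-np.sin(g)],[np.sin(g),np.cos(g)]])
# pointer: dark pixels around axis above skirt radius, angle histogram in box frame
m=np.argwhere(im.max(2)<60)[:,::-1];X=cast(c,m,.121)[:,:2]-[.602,.0508];X=X@R
r=np.hypot(*X.T);k=(r>.036)&(r<.056);th=np.degrees(np.arctan2(X[k,0],X[k,1]));print('pointer theta',np.round(np.sort(th)),)
# box shift check
c0=__import__('pickle').load(open('c0.pkl','rb'))['top']["image"]
f=lambda i:cv2.cvtColor(i[140:210,196:260],cv2.COLOR_RGB2GRAY).astype(np.float32)
print(cv2.phaseCorrelate(f(c0),f(im)))
E
```

```text
11.4 [ 0.54476826 -0.12854683  0.13882276] yaw -26.851675068602162 theta 114.55167506860217 rel 0.029946852886953142 0.18586000864911287 F tool xy -0.1560085071829439 -0.18406507084090723 Fz 0.447578431800864
to button tool x,y 0.0004114470023053272 0.00029963689157310575
pointer theta [128. 128. 131. 131. 131. 134. 134. 137. 137. 140.]
((0.09499549202860536, 0.26001413695178854), 0.7176398783922195)
```

```bash
python3 - <<'E'
from h import *
import pickle
c=pickle.load(open('c0.pkl','rb'))['top']
g=np.radians(-2.3);R=np.array([[np.cos(g),-np.sin(g)],[np.sin(g),np.cos(g)]])
for n,im in(('0',c["image"]),('1',cv2.imread('pics/top1.png')[:,:,::-1])):
  a=proj(c,[.602,.0508,.121])[0];print(a)
  print(im.max(2)[150:180:1,212:256:2])if n=='1' else 0
  for T in(45,60,90):
    m=np.argwhere(im.max(2)<T)[:,::-1];X=(cast(c,m,.121)[:,:2]-[.602,.0508])@R
    r=np.hypot(*X.T);k=(r>.034)&(r<.056);print(n,T,np.round(np.sort(np.degrees(np.arctan2(X[k,0],X[k,1])))))
E
```

```text
[226.70434509 168.71852558]
0 45 []
0 60 [53. 56. 70.]
0 90 [52. 53. 54. 56. 58. 67. 69. 70. 71. 74.]
[226.70434509 168.71852558]
[[222 221 221 221 221 221 221 220 217 218 219 220 218 219 218 217 217 217
  217 218 216 217]
 [224 224 224 224 223 224 222 223 188 210 220 220 219 219 218 218 218 216
  218 216 218 217]
 [223 224 224 222 224 225 225 224 173 211 223 223 223 222 222 221 220 219
  219 219 219 218]
 [223 222 222 195 211 222 222 222 173 212 222 221 222 219 220 221 221 221
  221 222 221 220]
 [222 222 224 206 199 222 222 221 204 217 219 213 214 175 208 213 219 219
  219 220 220 219]
 [223 222 222 218 172 221 221 221 219 221 212 149 154 135 167 162 217 217
  218 218 216 216]
 [222 223 222 221 201 221 220 221 220 219 176  85 104  98 125 126 216 217
  216 217 216 217]
 [223 224 223 222 221 222 222 222 221 220 125 105  81  76 108 121 216 216
  216 216 217 217]
 [223 223 223 222 223 222 222 222 221 213  83 136  54  65 106 112 203 219
  218 219 219 219]
 [220 222 222 222 221 221 221 221 221 176  66 121  33  61 105 107 198 217
  218 218 216 218]
 [185 222 223 222 222 223 221 219 214 12
[... 1388 characters left out ...]
  21  28  30  31  56 206 225 225 224 224
  223 222 222 216]
 [226 226 226 224 124  35  29  31  28  32  30  32  92 220 225 225 224 223
  224 222 221 154]
 [224 224 225 225 162  48  33  30  31  31  31  49 128 223 225 225 224 224
  224 224 221 110]
 [224 225 224 223 209 105  34  32  31  29  34 113 202 224 224 224 224 224
  223 223 220 107]
 [226 225 224 224 222 171  86  54  37  48  88 187 223 224 225 223 224 223
  222 223 220 113]]
1 45 [131. 131. 131. 134. 134. 137. 137. 141.]
1 60 [128. 128. 131. 131. 131. 134. 134. 137. 137. 140. 141.]
1 90 [-137. -120.  113.  115.  117.  117.  125.  127.  127.  128.  128.  131.
  131.  131.  131.  133.  134.  134.  136.  137.  137.  139.  140.  141.
  144.]
```

The white line puts the pointer at about 121°, so it's in the fifth position. Next, press the button.

Emit:
arm_command(
  rows=[
    [0,0,0,0,0,0.008,1],
    [0,0,0,0,0,0.008,1],
    [0,0,0,0,0,0.004,1],
    [0,0,0,0,0,0.002,1],
    [0,0,0,0,0,0.001,1],
    [0,0,0,0,0,0,1],
    [0,0,0,0,0,0,1],
    [0,0,0,0,0,0,1],
  ],
)

```text
t: 12.5
tool_pos: [0.5448, -0.1296, 0.1173]
eef_rot: [-180.0, -0.0, -26.9]
ft_force: [-1.1, 0.2, 4.8]
grip_width: 0.0006
grasp_force: 2.7
```

Emit:
arm_command(
  rows=[
    [0,0,0,0,0,0.001,1],
    [0,0,0,0,0,0.001,1],
    [0,0,0,0,0,0,1],
    [0,0,0,0,0,0,1],
    [0,0,0,0,0,0,1],
    [0,0,0,0,0,0,1],
    [0,0,0,0,0,0,1],
    [0,0,0,0,0,0,1],
  ],
)

```text
t: 13.5
tool_pos: [0.5449, -0.1296, 0.1171]
eef_rot: [-180.0, -0.1, -26.9]
ft_force: [-4.6, 1.9, 12.9]
grip_width: 0.0005
grasp_force: 6.3
```

The tip has met a hard stop at z≈0.106 with 13 N. As I rise I'll check the spring travel to confirm the button was fully down.

Emit:
arm_command(
  rows=[
    [0,0,0,0,0,-0.002,1],
    [0,0,0,0,0,-0.003,1],
    [0,0,0,0,0,0,1],
    [0,0,0,0,0,0,1],
    [0,0,0,0,0,0,1],
    [0,0,0,0,0,0,1],
    [0,0,0,0,0,0,1],
    [0,0,0,0,0,0,1],
  ],
)

```text
t: 14.5
tool_pos: [0.5447, -0.1296, 0.1197]
eef_rot: [-180.0, -0.0, -26.9]
ft_force: [0.9, 0.0, 2.7]
grip_width: 0.0001
grasp_force: 1.4
```

Emit:
arm_command(
  rows=[
    [0,0,0,0,0,-0.0015,1],
    [0,0,0,0,0,0,1],
    [0,0,0,0,0,0,1],
    [0,0,0,0,0,0,1],
    [0,0,0,0,0,0,1],
    [0,0,0,0,0,0,1],
    [0,0,0,0,0,0,1],
    [0,0,0,0,0,0,1],
  ],
)

```text
t: 15.5
tool_pos: [0.5447, -0.1296, 0.1211]
eef_rot: [180.0, -0.0, -26.9]
ft_force: [2.4, -0.9, 1.4]
grip_width: 0.0004
grasp_force: 1.0
```

Emit:
arm_command(
  rows=[
    [0,0,0,0,0,-0.0015,1],
    [0,0,0,0,0,0,1],
    [0,0,0,0,0,0,1],
    [0,0,0,0,0,0,1],
    [0,0,0,0,0,0,1],
    [0,0,0,0,0,0,1],
    [0,0,0,0,0,0,1],
    [0,0,0,0,0,0,1],
  ],
)

```text
t: 16.5
tool_pos: [0.5446, -0.1295, 0.1226]
eef_rot: [180.0, 0.0, -26.9]
ft_force: [-0.4, 0.6, 0.9]
grip_width: 0.0006
grasp_force: 0.7
```

The spring force drops from about 4 N at the stop to almost nothing 5.5 mm higher, so the button was fully down. I'll rise clear.

Emit:
arm_command(
  rows=[
    [0,0,0,0,0,-0.01,1],
    [0,0,0,0,0,-0.03,1],
    [0,0,0,0,0,-0.03,1],
    [0,0,0,0,0,-0.03,1],
    [0,0,0,0,0,0,1],
    [0,0,0,0,0,0,1],
    [0,0,0,0,0,0,1],
    [0,0,0,0,0,0,1],
  ],
)

```text
t: 17.5
tool_pos: [0.5443, -0.1294, 0.2213]
eef_rot: [180.0, 0.1, -26.9]
ft_force: [0.6, 0.5, -0.7]
grip_width: 0.0003
grasp_force: 0.0
```

```bash
python3 - <<'E'
from h import *
rel();c=manip.capture("top");im=c["image"];print(im.max(2)[155:164,228:240])
a=cv2.imread('pics/top1.png')[:,:,::-1]
d=np.abs(im.astype(int)-a)[145:200,200:250].max(2);print('selector area diff',d.max(),(d>40).sum())
print(manip.close_job())
E
```

```text
17.5 [ 0.5443003  -0.12944264  0.22126689] yaw -26.91672372133666 theta 114.61672372133667 rel 0.03014611512058491 0.1868364943057884 F tool xy 0.32564654019985745 -0.6942165015788165 Fz -0.6918300365607535
[[219 219 220 220 212 170 149 161 154 169 134 176]
 [219 219 219 214 175 108  86 137 104 101  97 136]
 [222 221 220 192 125  71 105 128  81  55  77 104]
 [222 222 215 155  83  83 136 106  54  39  64  98]
 [221 216 177 104  66 127 121  69  34  29  59  96]
 [214 190 125  63  84 121  88  41  29  30  71 100]
 [146 118  71  70 126 100  51  29  26  54  91 105]
 [ 63  51  53 122 120  70  35  25  42  85 103 107]
 [ 32  30  44  97  75  39  29  28  67  97 106 109]]
selector area diff 8 0
the job is handed in; nothing more can be done
None
```

I pushed the selector two clicks clockwise, from its third to its fifth position, then pressed the button fully down and let it come up; the arm finished clear and the job was handed in at 17.5 s.

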